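Dock a bioprinter printhead with its air port at the index pin and clamp it

ROBOT

A 6-joint arm with a two-finger parallel gripper is mounted at the origin on the work surface. World frame = base frame: x ahead of the robot, y to its left, z up, the work surface at z = 0. Lengths are in m, angles in rad, forces in N, time in s.
With the tool pointing down it reaches from about 0.275 to 0.85 m from the base axis. Payload 19 kg.
Tool frame: the origin (TCP) lies midway between the tips of the shut fingers; the grasp point (between the pads) lies 19 mm behind it; z points along the fingers, y is the line along which they close (so a half turn about z gives the same grasp; the last joint's range is limited). The gripper opens to 85 mm and grips with 20 to 120 N. Pads are 22 mm wide; open, the fingers measure 114 mm over their backs; the gripper's body (76 mm by 85 mm) begins 54 mm behind the grasp point. The pads swing forward as they close: fully open they stand 13 mm farther back than shut.
Start: joints at [-0.134, 0.15, 1.437, -0, 1.554, -0.134], TCP at [0.575, -0, 0.231] pointing down, gripper open.
Joint ranges: [-2.8, 2.8], [-0.68, 2.1], [0.12, 2.68], [-1.39, 4.53], [0.16, 2.79], [-2.81, 2.81]. Speed limits (rad/s): [1.89, 1.89, 2.22, 3.01, 3.01, 3.01].

INTERFACE

Orientations are given as [roll, pitch, yaw] about the fixed x, y, z axes, in that order (R = Rz(yaw) Ry(pitch) Rx(roll)).
In Python, from cell import arm gives the robot as it stands.
- The arm moves only by the tool servo_tool, never from a script. Its argument "series" is a list of rows, each an object with "jaw": the closure, from -1 (fully open) to 1 (shut); "translation": the shift along the world's x, y, z scaled (see below), a list of three; "roll": the turn about the world's z scaled (see below). A call has 1 to 5 rows; each row is the pose to reach, as a shift and turn from the pose commanded when the call began; what a row does not reach only later rows make up. The controller multiplies each number of a shift by 250 mm and each number of a turn by 90 degrees. A row lasts 1/10 s, in which the tool goes at most 50 mm and 8.59 degrees, less where a joint would pass 70% of its speed; a pose out of reach is approached as far as the arm can. A call with a number of a shift or a turn outside -1 to 1 is refused whole. A call with a gripper value outside its range is refused whole. The fingers move at their own pace and stop on an object; "force" is the grip in N (left out, the last holds). Time passes only in rows, so rows that repeat a pose let the fingers close. It gives the time, the measured TCP pose, the force, the opening and the grip force at its end, in the units of the state.
- arm.read_state(): the state, without advancing time (a new reading comes with each control period).
- arm.get_image(name): name is "scene" or "side" or "wrist"; returns a dict with "image" (480x640x3 uint8, red, green, blue), "camera_matrix" (3x3 intrinsics, pixels), "k1" (the pictures are not rectified: a ray, as slopes to the right and down, at radius r is drawn at 1 + k1 r^2 times it, then the intrinsics apply), "position" and "rotation" of the camera in the world. Camera axes: x right, y up, looking along -z (the intrinsics and any distortion apply to the point x, -y, -z); pixel columns grow to the right and rows downward; lengths in m; the calibration is good to about 2 mm. A picture is of the moment at which its call begins. There is no depth.
- arm.finish_job(): hands the job in; it is judged then, once.
The state is a dict: "time": time; "joint_positions": joint angles; "dq": joint speeds; "tau": joint torques, N m; "ee_pos": TCP position; "ee_rot": TCP orientation; "wrist_force": force on the tool from outside, world axes, zero at the start; "ft_torque": the same for the moment, N m; "opening": finger opening in m; "grip_force": force on a finger pad.
Only numpy, scipy, OpenCV 4.12 (cv2) and the standard library are available. Lean on these libraries where they do the work, as an engineer would, in place of code of your own. Each camera call takes 0.05 s, during which the arm holds its last target. There are 200 camera calls.

TASK

Set the printhead down into the square pocket of the loading dock, turned so that its side port points at the index pin (the one raised pin beside the pocket), with its foot flat on the pocket floor. Then slide the clamp fully home over the edge of the foot. Lower the printhead in rather than dropping it, and leave the dish, bottle and tip rack where they stand.

Things in the scene. Friction and masses are not known exactly. Their poses are not given: they have to be found in the camera images.
- printhead: Loose, 0.25 kg, standing on the bench: aluminium foot 56 x 56 x 13 mm, its lower 4.5 mm bevelled to 51 x 51 mm; on it a black round body, 34 mm diameter, up to 83 mm (plain from 46 to 83 mm: grip there), a 14 mm fitting on top to 89 mm. One steel side port, 8 mm thick, sticks out along +x at 33 mm height, square to the foot. Origin: centre of the foot's underside, z up.
- port_tip (a point): Free end of the printhead's side port: 36 mm from the body's axis along the printhead's +x, 33 mm above its underside.
- dock: Fixed aluminium dock, 120 x 120 x 24 mm, with a square pocket 62 x 62 mm, 9 mm deep (floor 15 mm above the bench, rim chamfered 2 mm), sides along its x and y. On its +x side a 70 mm wide clamp track runs to 152 mm from the pocket centre; guide rails 37 mm above the bench. Origin: under the pocket's centre at bench height, z up.
- index_pin: Steel pin with tapered top, 10 mm diameter, 12.5 mm high, fixed on the dock's top face 44 mm from the pocket centre, at the middle of one of the pocket's three sides without the clamp (dock -x, +y or -y; it varies). Origin: centre of its underside. The other two sides have flat plugs.
- plug0: Flat steel plug, 10 mm in diameter, 1.6 mm high, 44 mm from the pocket centre at the middle of a side without the index pin. Not a mark.
- plug1: The second flat plug, like plug0, on the remaining side. Not a mark.
- clamp (a joint): Sliding clamp, m: 0 fully open (front edge 62 mm from the pocket centre), 0.040 home at its stop (front edge 22 mm from the centre, over the seated foot with 2 mm of air). Slides along the dock's -x, about 2 N, stays where left. Steel plate 85 x 36 x 5 mm, top 35 mm above the bench, with an upright black grip.
- clamp_grip (a point): Centre of the clamp's upright black grip, 57 mm above the bench. The grip is 24 mm long along the dock's x, 14 mm wide along its y, and reaches from 35 to 71 mm above the bench. It moves with the clamp: 125 mm from the pocket centre along the dock's +x when open, 85 mm when home.
- petri_dish: Bystander: closed round culture dish, 92 mm in diameter, 16 mm high, loose on the bench. Origin: centre of its underside.
- reagent_bottle: Bystander: capped bottle, 56 mm in diameter, 120 mm high, loose on the bench. Origin: centre of its underside.
- tip_rack: Bystander: grey pipette tip rack 85 x 120 mm, 52 mm high, loose on the bench. Origin: centre of its underside.
There are look-alikes about, which are no part of the job. Of the things that look like the dock, take the one that is nearest to the robot's base at the start.

How it is judged:
By the outcome, as a careful person would: the job done as asked, in the order asked, and still so for the second after the job is handed in, with the robot touching nothing.
It also fails if it takes over 42 s, if anything falls off the work surface, if the arm or the gripper's body presses on something with over 40 N, if the wrist force passes 120 N, or if a joint passes its speed limit or range.

## Working session

There is one attempt and no reset: what is moved stays moved. The work goes in short steps, Python scripts to look and compute and a tool call to move; the robot and the scene stay as the last step left them, time stands still between calls to the robot, and variables do not carry over. Pictures are saved under pics/ and viewed, at most 10 in all, crops included, and the job is handed in when it is done.

Besides the shell and the picture viewer there is one more tool, called after ">>>" as name(argument=value, ...), one argument or row to a line, values as JSON. servo_tool: Moves the arm, as the interface text tells. Shifts and turns lie within -1 to 1; 1 stands for 250 mm of shift or 90 degrees of turn. Its arguments: {"type":"object","properties":{"series":{"type":"array"},"force":{"type":"number"}},"required":["series"]}

```bash
mkdir -p pics; ls; cat > h.py <<'E'
import numpy as np, cv2, pickle
from cell import arm
def grab(n,tag):
    d=arm.get_image(n); pickle.dump(d,open(f'pics/{tag}.pkl','wb'))
    cv2.imwrite(f'pics/{tag}.png',d['image'][:,:,::-1]); return d
def load(tag): return pickle.load(open(f'pics/{tag}.pkl','rb'))
def ray(d,px):
    K=np.array(d['camera_matrix'],float)
    u=cv2.undistortPoints(np.array(px,float).reshape(-1,1,2),K,np.array([d['k1'],0,0,0.]))[:,0]
    r=np.c_[u[:,0],-u[:,1],-np.ones(len(u))]@np.array(d['rotation']).T
    return np.array(d['position']),r
def onz(d,px,z):
    o,r=ray(d,px); return o+r*((z-o[2])/r[:,2])[:,None]
def proj(d,P):
    q=(np.atleast_2d(P)-d['position'])@np.array(d['rotation']); q=q*[1,-1,-1]
    return cv2.projectPoints(q,np.zeros(3),np.zeros(3),np.array(d['camera_matrix'],float),np.array([d['k1'],0,0,0.]))[0][:,0]
E
python3 - <<'E'
from h import *
for n in('scene','side','wrist'):
    d=grab(n,n+'0'); print(n,d['position'],np.round(d['rotation'],3).tolist(),d['camera_matrix'],d['k1'])
print(arm.read_state())
a=np.hstack([load(n+'0')['image'] for n in('scene','side')])
E
```

```text
pics
scene [1.0604402  0.82246905 0.9395134 ] [0.838, -0.006, 2.632] [[507.37901016   0.         326.68299832]
 [  0.         507.37901016 238.97928397]
 [  0.           0.           1.        ]] -0.13029487255734046
side [ 0.04072118 -0.93565266  0.83747486] [0.951, -0.008, -0.533] [[477.90062112   0.         315.06303554]
 [  0.         477.90062112 237.8986144 ]
 [  0.           0.           1.        ]] -0.06904470938947385
wrist [0.57426264 0.0664131  0.37347792] [-0.265, 0.002, 0.001] [[373.45691738   0.         317.2650989 ]
 [  0.         373.45691738 240.08817732]
 [  0.           0.           1.        ]] -0.07333579609661688
{'time': 0.15, 'joint_positions': array([-1.33996825e-01,  1.50873672e-01,  1.43785357e+00,  4.15879710e-06,
        1.55378927e+00, -1.33980240e-01]), 'dq': array([ 2.49920882e-04, -1.31494597e-03, -1.46356241e-03, -3.07078749e-05,
       -6.62755070e-04,  5.68466326e-05]), 'tau': array([ 2.28272773e-03, -7.13383126e+01, -5.71041870e+01, -3.10331814e-05,
        7.20541226e-03, -6.05664604e-05]), 'ee_pos': array([5.74818597e-01, 7.83297633e-06, 2.30827784e-01]), 'ee_rot': array([-3.14067763e+00, -1.27529627e-04,  1.57077961e+00]), 'wrist_force': array([-0.18634814, -0.10806696, -0.31833662]), 'ft_torque': array([ 0.00111798, -0.01708397,  0.01802069]), 'grip_force': 0.0, 'opening': 0.08518589816058174}
```

View pics/scene0.png

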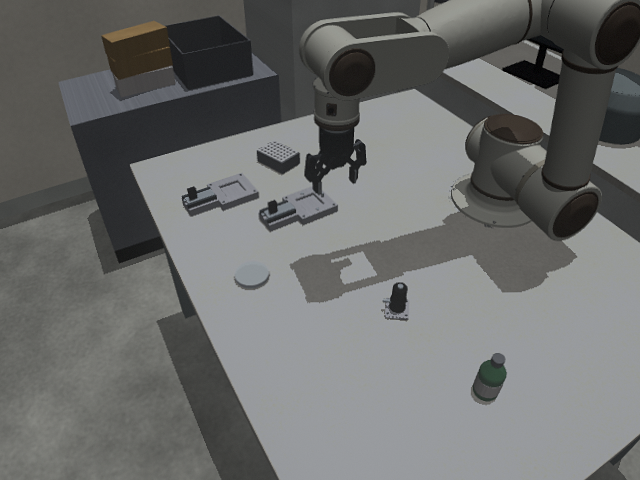

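View pics/side0.png

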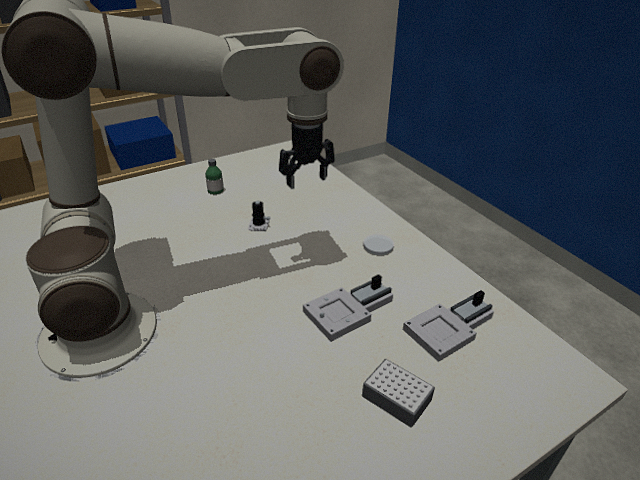

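Candidates: the printhead is at scene (397,303) / side (259,217), and I see only one. Dock-like things are A at scene (298,207) / side (338,308) and B at scene (220,190) / side (440,325). A looks nearer to the base. I'll check both with a composite close crop and rough positions.

```bash
sed -i "s/^def ray/from scipy.spatial.transform import Rotation as Ro\ndef ray/; s/np.array(d\['rotation'\])/Ro.from_euler('xyz',d['rotation']).as_matrix()/" h.py
python3 - <<'E'
from h import *
s,i=load('scene0'),load('side0')
def tri(a,b):
    o1,r1=ray(s,[a]);o2,r2=ray(i,[b]);r1=r1[0];r2=r2[0]
    t=np.linalg.lstsq(np.c_[r1,-r2],o2-o1,rcond=None)[0];p,q=o1+t[0]*r1,o2+t[1]*r2
    return (p+q)/2*1000,np.linalg.norm(p-q)*1000
print('head top',tri((400,286),(258,204)))
print('A',onz(s,[(318,203)],.024),onz(i,[(337,310)],.024))
print('B',onz(s,[(238,187)],.024),onz(i,[(440,328)],.024))
print('dish',onz(s,[(252,274)],.016),onz(i,[(378,244)],.016)); print('bottle',onz(s,[(487,398)],0),'rack',onz(i,[(398,380)],.052))
def c(d,x,y,w,h): return cv2.resize(d['image'][y:y+h,x:x+w,::-1],(400,300),interpolation=cv2.INTER_CUBIC)
cv2.imwrite('pics/c1.png',np.vstack([np.hstack([c(s,370,270,60,45+15-15),c(i,230,190,60,45)]),np.hstack([c(s,250,165,100,75),c(i,297,265,100,75)])]))
E
```

```text
head top (array([523.45444763, 214.00408254,  80.83869509]), np.float64(3.31227443502149))
A [[ 0.50535673 -0.21311279  0.024     ]] [[ 0.51878923 -0.24267023  0.024     ]]
B [[ 0.68168989 -0.40132089  0.024     ]] [[ 0.69458331 -0.4150138   0.024     ]]
dish [[ 0.78586404 -0.04633814  0.016     ]] [[ 0.77486137 -0.06523633  0.016     ]]
bottle [[4.95052579e-01 5.11609623e-01 1.11022302e-16]] rack [[ 0.50000598 -0.49799007  0.052     ]]
```

View pics/c1.png

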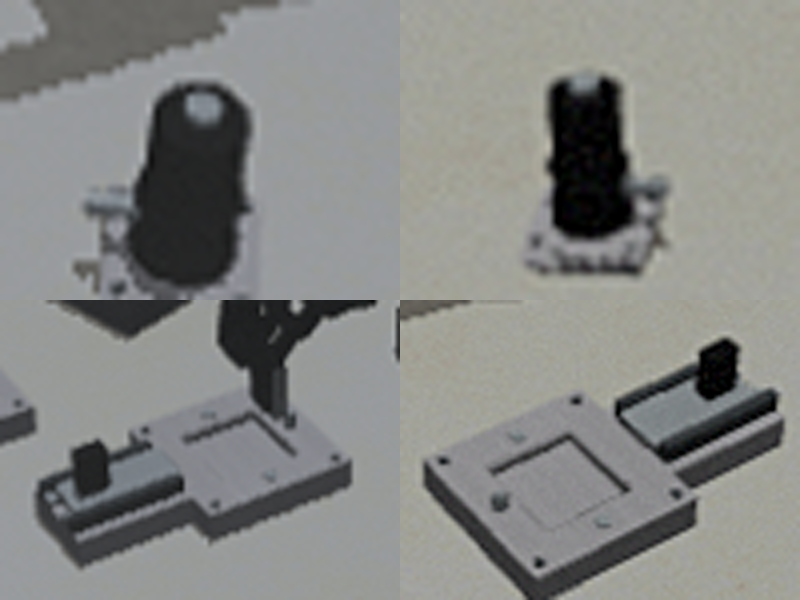

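The crop confirms A (scene 298,207) as the nearest dock, about 0.56 m away against 0.79 m for B. Its raised pin is at side (322,315), opposite the clamp on the dock's -x side; the other two marks are flat plugs. The printhead's port points roughly to world +x. Next I'll take close wrist views of both.

>>> servo_tool(
  series=[
    {"jaw": -1, "translation": [-0.1, -0.2, 0], "roll": 0},
    {"jaw": -1, "translation": [-0.16, -0.4, 0], "roll": 0},
    {"jaw": -1, "translation": [-0.16, -0.6, 0], "roll": 0},
    {"jaw": -1, "translation": [-0.16, -0.8, 0], "roll": 0},
    {"jaw": -1, "translation": [-0.16, -1, 0], "roll": 0},
  ],
)

```text
time: 0.65
ee_pos: [0.5344, -0.2442, 0.2314]
ee_rot: [3.141, 0.0, 1.571]
wrist_force: [1.6, 1.9, 0.9]
opening: 0.0854
grip_force: 0.0
```

>>> servo_tool(
  series=[
    {"jaw": -1, "translation": [0, 0, 0], "roll": 0},
    {"jaw": -1, "translation": [0, 0, 0], "roll": 0},
    {"jaw": -1, "translation": [0, 0, 0], "roll": 0},
  ],
)

```text
time: 0.95
ee_pos: [0.535, -0.2416, 0.2311]
ee_rot: [-3.141, -0.0, 1.571]
wrist_force: [0.5, -0.0, -0.6]
opening: 0.0856
grip_force: 0.0
```

```bash
python3 - <<'E'
from h import *
d=grab('wrist','wdock'); print(arm.read_state()['ee_pos'],d['position'],d['rotation'])
E
```

```text
[ 0.53507953 -0.24132847  0.23129247] [ 0.53433583 -0.17527848  0.37387031] [-0.26455991  0.00079701  0.0010045 ]
```

>>> servo_tool(
  series=[
    {"jaw": -1, "translation": [0, 0.2, 0], "roll": 0},
    {"jaw": -1, "translation": [0, 0.4, 0], "roll": 0},
    {"jaw": -1, "translation": [0, 0.6, 0], "roll": 0},
    {"jaw": -1, "translation": [0, 0.8, 0], "roll": 0},
    {"jaw": -1, "translation": [0, 1, 0], "roll": 0},
  ],
)

```text
time: 1.5
ee_pos: [0.5343, 0.0108, 0.2317]
ee_rot: [3.141, 0.0, 1.572]
wrist_force: [1.6, -0.4, -0.4]
opening: 0.0857
grip_force: 0.0
```

>>> servo_tool(
  series=[
    {"jaw": -1, "translation": [0, 0.2, 0], "roll": 0},
    {"jaw": -1, "translation": [0, 0.4, 0], "roll": 0},
    {"jaw": -1, "translation": [0, 0.5, 0], "roll": 0},
    {"jaw": -1, "translation": [0, 0.5, 0], "roll": 0},
    {"jaw": -1, "translation": [0, 0.5, 0], "roll": 0},
  ],
)

```text
time: 2.0
ee_pos: [0.5345, 0.1338, 0.2314]
ee_rot: [3.141, 0.0, 1.574]
wrist_force: [0.1, -0.5, -0.1]
opening: 0.0858
grip_force: 0.0
```

```bash
python3 - <<'E'
from h import *
e=grab('wrist','whead'); d=load('wdock'); print(arm.read_state()['ee_pos'],e['position'],e['rotation'])
r=lambda x:cv2.resize(x['image'][:,:,::-1],(400,300),interpolation=cv2.INTER_AREA)
cv2.imwrite('pics/c2.png',np.hstack([r(d),r(e)]))
E
```

```text
[0.53461598 0.1329643  0.23137926] [0.53357852 0.20025874 0.37408962] [-0.26513505  0.00038972  0.003343  ]
```

View pics/c2.png

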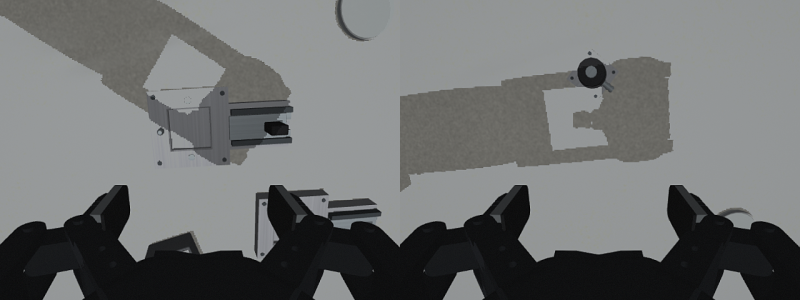

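Left panel is the dock: pocket around (190,128), raised pin at (160,131) on the side away from the clamp, and black grip at (275,129). Right panel is the printhead: cap at (591,72), with the port pointing lower-right to about (610,91). I'll enlarge both to get exact corners.

```bash
python3 - <<'E'
from h import *
d,e=load('wdock'),load('whead')
cl=cv2.createCLAHE(3,(4,4))
def c(x,a,b,w,h,k):
    g=cv2.resize(cl.apply(cv2.cvtColor(x['image'],6+1))[b:b+h,a:a+w],None,fx=k,fy=k,interpolation=cv2.INTER_CUBIC)
    g=cv2.cvtColor(g,8)
    for u in range(-a%20,w,20): cv2.line(g,(u*k,0),(u*k,5),(0,0,255)); cv2.putText(g,str(a+u),(u*k,14),0,.3,(0,0,255))
    for v in range(-b%20,h,20): cv2.line(g,(0,v*k),(5,v*k),(0,0,255)); cv2.putText(g,str(b+v),(6,v*k+3),0,.3,(0,0,255))
    return g
A=c(d,230,165,260,110,3); B=c(e,340,105,90,65,4)
o=np.zeros((600,800,3),np.uint8); o[:330,:780]=A; o[335:595,:360]=B
B2=c(d,240,165,80,65,4)
o[335:595,380:700]=B2
cv2.imwrite('pics/c3.png',o)
E
```

```text
(no output)
```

View pics/c3.png

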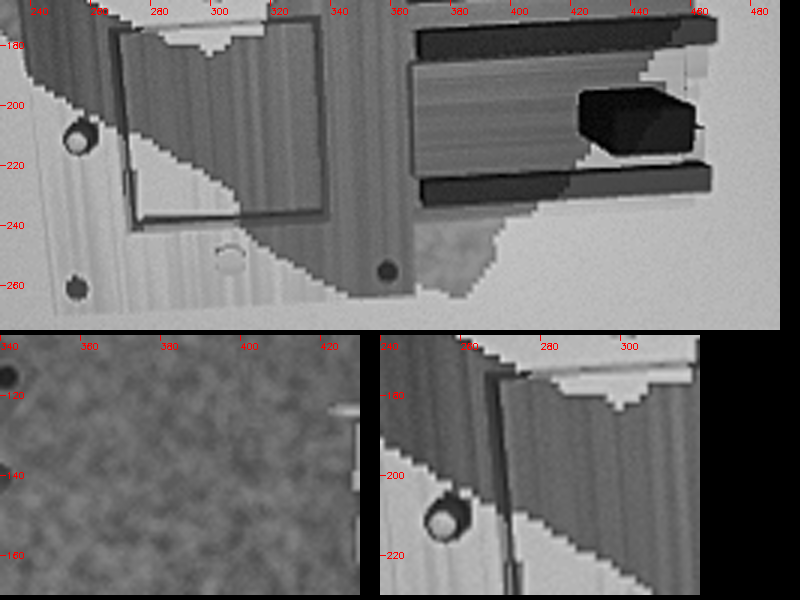

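The dock view is clear: pocket rim corners at about (267,174), (337,170), (339,238), (274,241) and pin top at (255,212). My printhead crop missed, because the head is at (306,115). I'll redo that crop and compute the dock pose.

```bash
python3 - <<'E'
from h import *
d,e=load('wdock'),load('whead')
f=lambda p,a,b,k: np.array([[a+(x+.5)/k-.5,b+(y+.5)/k-.5] for x,y in p])
rim=onz(d,f([(110,28),(321,15),(328,219),(133,229)],230,165,3),.024)*1000
print('rim',np.round(rim,1).tolist(),'c',rim.mean(0), 'sides',np.linalg.norm(rim-np.roll(rim,-1,0),axis=1))
for a,b in((0,1),(3,2),(2,1),(3,0)):
    v=rim[b]-rim[a]; print('edge',np.degrees(np.arctan2(v[1],v[0])))
P=lambda x,y,z:onz(d,f([(x,y)],230,165,3),z)[0]*1000
print('pintop',P(76,141,.0365),'holes',P(387,270,.024),P(77,288,.024),'plugS',P(231,264,.0256),'griptop',P(611,119,.071), 'edge60',P(414,290,.024))
g=e['image'][75:155,255:355,::-1]; g=np.clip(g.astype(float)*1.5,0,255).astype(np.uint8); g=cv2.resize(g,None,fx=7,fy=7,interpolation=cv2.INTER_CUBIC)
for u in range(0,100,10): cv2.putText(g,str(255+u),(u*7,10),0,.3,(0,0,255))
for v in range(0,80,10): cv2.putText(g,str(75+v),(0,v*7+3),0,.3,(0,0,255))
cv2.imwrite('pics/c4.png',g)
E
```

```text
rim [[486.7, -206.5, 24.0], [552.0, -202.5, 24.0], [555.2, -267.6, 24.0], [492.1, -271.0, 24.0]] c [ 521.52260194 -236.89898831   24.        ] sides [65.42625636 65.19442742 63.22002035 64.78152265]
edge 3.4907258527155003
edge 3.1072658111982756
edge 92.78282792576027
edge 94.73098047864823
pintop [ 476.88614092 -239.67349269   36.5       ] holes [ 574.81941631 -284.84318542   24.        ] [ 473.00247427 -291.19512282   24.        ] plugS [ 523.82984619 -282.35044595   25.6       ] griptop [ 629.9156184  -226.64721729   71.        ] edge60 [ 583.93425592 -291.73230408   24.        ]
```

View pics/c4.png

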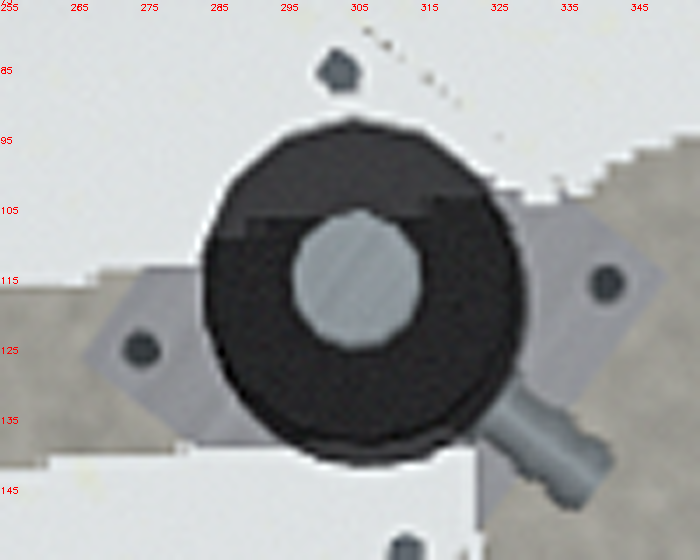

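The printhead crop shows foot screws at about (303,85), (341,115), (313,153) and (275,125), the cap at (306,114), and the port tip at about (339,144). Next: its pose.

```bash
python3 - <<'E'
from h import *
e=load('whead')
f=lambda *p: np.array([[255+(x+.5)/7-.5,75+(y+.5)/7-.5] for x,y in p])
s=onz(e,f((340,72),(606,285),(406,550),(142,350)),.013)*1000
print(s.round(1).tolist(),'c',s.mean(0))
for a,b in((0,2),(3,1)): v=s[b]-s[a]; print(np.degrees(np.arctan2(v[1],v[0])),np.linalg.norm(v))
cap=onz(e,f((358,280)),.089)[0]*1000; tip=onz(e,f((590,482)),.034)[0]*1000
print('cap',cap,'tip',tip, 'ang',np.degrees(np.arctan2(*(tip-s.mean(0))[1::-1])),np.linalg.norm((tip-s.mean(0))[:2]))
print(arm.read_state()['ee_pos'],arm.read_state()['ee_rot'])
E
```

```text
[[520.4, 248.7, 13.0], [555.5, 222.0, 13.0], [529.0, 187.4, 13.0], [493.9, 213.5, 13.0]] c [524.70594108 217.92375937  13.        ]
-81.98444621389513 61.89707085283723
7.836493936679241 62.15254441848118
cap [524.96994982 217.83815416  89.        ] tip [552.5876049  196.71782514  34.        ] ang -37.255500024170956 35.02968489552106
[0.53461598 0.1329643  0.23137926] [3.14157598e+00 1.96731579e-04 1.57213889e+00]
```

>>> servo_tool(
  series=[
    {"jaw": -1, "translation": [-0.039, 0.34, 0], "roll": 0.095},
    {"jaw": -1, "translation": [-0.039, 0.34, 0], "roll": 0.19},
    {"jaw": -1, "translation": [-0.039, 0.34, 0], "roll": 0.285},
    {"jaw": -1, "translation": [-0.039, 0.34, 0], "roll": 0.38},
    {"jaw": -1, "translation": [-0.039, 0.34, 0], "roll": 0.47},
  ],
)

```text
time: 2.55
ee_pos: [0.5253, 0.2169, 0.2313]
ee_rot: [-3.141, 0.0, 2.315]
wrist_force: [0.6, 1.0, 0.1]
opening: 0.0857
grip_force: 0.0
```

>>> servo_tool(
  series=[
    {"jaw": -1, "translation": [0, 0, 0], "roll": 0.09},
    {"jaw": -1, "translation": [0, 0, 0], "roll": 0.117},
    {"jaw": -1, "translation": [0, 0, 0], "roll": 0.117},
    {"jaw": -1, "translation": [0, 0, 0], "roll": 0.117},
  ],
)

```text
time: 2.95
ee_pos: [0.5253, 0.217, 0.2313]
ee_rot: [-3.141, 0.0, 2.49]
wrist_force: [0.4, -0.2, -0.4]
opening: 0.0851
grip_force: 0.0
```

```bash
python3 - <<'E'
from h import *
s=arm.read_state(); print(s['ee_pos'],np.degrees(s['ee_rot']),s['joint_positions'])
E
```

```text
[0.52534013 0.2169771  0.2313327 ] [-1.79993859e+02  4.51263308e-03  1.42674063e+02] [ 2.56220740e-01  1.36708018e-01  1.45295239e+00 -1.28073089e-04
  1.55196823e+00 -6.63112668e-01]
```

>>> servo_tool(
  series=[
    {"jaw": -1, "translation": [-0.002, 0.004, -0.2], "roll": 0},
    {"jaw": -1, "translation": [-0.002, 0.004, -0.4], "roll": 0},
    {"jaw": -1, "translation": [-0.002, 0.004, -0.55], "roll": 0},
    {"jaw": -1, "translation": [-0.002, 0.004, -0.66], "roll": 0},
    {"jaw": -1, "translation": [-0.002, 0.004, -0.756], "roll": 0},
  ],
)

```text
time: 3.45
ee_pos: [0.5243, 0.2182, 0.0406]
ee_rot: [-3.141, -0.001, 2.491]
wrist_force: [1.0, 0.5, -0.1]
opening: 0.0856
grip_force: 0.0
```

>>> servo_tool(
  series=[
    {"jaw": -1, "translation": [0, 0, 0], "roll": 0},
    {"jaw": -0.5, "translation": [0, 0, 0], "roll": 0},
    {"jaw": 0, "translation": [0, 0, 0], "roll": 0},
    {"jaw": 0.5, "translation": [0, 0, 0], "roll": 0},
    {"jaw": 0.5, "translation": [0, 0, 0], "roll": 0},
  ],
  force=40,
)

```text
time: 3.95
ee_pos: [0.5253, 0.2188, 0.0435]
ee_rot: [3.14, 0.001, 2.493]
wrist_force: [-1.7, -0.3, 8.3]
opening: 0.0331
grip_force: 38.8
```

>>> servo_tool(
  series=[
    {"jaw": 0.6, "translation": [0, 0, 0], "roll": 0},
    {"jaw": 0.6, "translation": [0, 0, 0], "roll": 0},
    {"jaw": 0.6, "translation": [0, 0, 0], "roll": 0},
    {"jaw": 0.6, "translation": [0, 0, 0], "roll": 0},
  ],
)

```text
time: 4.35
ee_pos: [0.5253, 0.2188, 0.0435]
ee_rot: [3.14, 0.001, 2.493]
wrist_force: [-0.6, -1.3, 7.8]
opening: 0.0334
grip_force: 39.0
```

>>> servo_tool(
  series=[
    {"jaw": 0.6, "translation": [0, 0, 0.05], "roll": 0},
    {"jaw": 0.6, "translation": [0, 0, 0.15], "roll": 0},
    {"jaw": 0.6, "translation": [0, 0, 0.3], "roll": 0},
    {"jaw": 0.6, "translation": [0, 0, 0.44], "roll": 0},
    {"jaw": 0.6, "translation": [0, 0, 0.48], "roll": 0},
  ],
)

```text
time: 4.85
ee_pos: [0.5258, 0.219, 0.1672]
ee_rot: [3.137, 0.003, 2.493]
wrist_force: [0.4, -0.1, -1.6]
opening: 0.0329
grip_force: 40.2
```

>>> servo_tool(
  series=[
    {"jaw": 0.6, "translation": [0, -0.2, 0], "roll": -0.095},
    {"jaw": 0.6, "translation": [0, -0.4, 0], "roll": -0.19},
    {"jaw": 0.6, "translation": [0, -0.6, 0], "roll": -0.285},
    {"jaw": 0.6, "translation": [0, -0.8, 0], "roll": -0.38},
    {"jaw": 0.6, "translation": [0, -1, 0], "roll": -0.475},
  ],
)

```text
time: 5.35
ee_pos: [0.5241, -0.0331, 0.1625]
ee_rot: [-3.142, -0.0, 1.741]
wrist_force: [1.3, 0.8, -1.8]
opening: 0.033
grip_force: 40.4
```

>>> servo_tool(
  series=[
    {"jaw": 0.6, "translation": [0, 0, 0], "roll": -0.095},
    {"jaw": 0.6, "translation": [0, 0, 0], "roll": -0.19},
    {"jaw": 0.6, "translation": [0, 0, 0], "roll": -0.285},
    {"jaw": 0.6, "translation": [0, 0, 0], "roll": -0.38},
    {"jaw": 0.6, "translation": [0, 0, 0], "roll": -0.475},
  ],
)

```text
time: 5.85
ee_pos: [0.5245, -0.0313, 0.1623]
ee_rot: [-3.141, 0.0, 0.994]
wrist_force: [0.3, -0.5, -2.1]
opening: 0.033
grip_force: 40.5
```

>>> servo_tool(
  series=[
    {"jaw": 0.6, "translation": [0, 0, 0], "roll": -0.095},
    {"jaw": 0.6, "translation": [0, 0, 0], "roll": -0.19},
    {"jaw": 0.6, "translation": [0, 0, 0], "roll": -0.285},
    {"jaw": 0.6, "translation": [0, 0, 0], "roll": -0.38},
    {"jaw": 0.6, "translation": [0, 0, 0], "roll": -0.475},
  ],
)

```text
time: 6.35
ee_pos: [0.5244, -0.0313, 0.1623]
ee_rot: [-3.141, 0.0, 0.248]
wrist_force: [0.5, 0.0, -1.8]
opening: 0.0329
grip_force: 40.5
```

>>> servo_tool(
  series=[
    {"jaw": 0.6, "translation": [0, 0, 0], "roll": -0.07},
    {"jaw": 0.6, "translation": [0, 0, 0], "roll": -0.127},
    {"jaw": 0.6, "translation": [0, 0, 0], "roll": -0.127},
    {"jaw": 0.6, "translation": [0, 0, 0], "roll": -0.127},
  ],
)

```text
time: 6.75
ee_pos: [0.5246, -0.0313, 0.1623]
ee_rot: [-3.141, 0.0, 0.058]
wrist_force: [0.6, -0.4, -1.1]
opening: 0.033
grip_force: 40.5
```

```bash
python3 - <<'E'
from h import *
s=arm.read_state(); print(s['ee_pos'],np.degrees(s['ee_rot']),s['joint_positions'],s['grip_force'])
w=grab('wrist','whold'); i=grab('side','shold'); grab('scene','chold')
p=proj(i,s['ee_pos']-[0,0,.02])[0]; print(p); x,y=(int(v) for v in p)
g=cv2.resize(i['image'][y-40:y+50,x-60:x+60,::-1],(800,600),interpolation=cv2.INTER_CUBIC)[:,:400]
g=cv2.resize(i['image'][y-50:y+40,x-50:x+50,::-1],(380,342),interpolation=cv2.INTER_CUBIC)
o=np.zeros((480,800,3),np.uint8); o[:342,420:]=g; o[:480,:420]=cv2.convertScaleAbs(w['image'][:,110:530,::-1],alpha=1.4)
cv2.imwrite('pics/c5.png',o)
E
```

```text
[ 0.52459735 -0.0312833   0.16230663] [-1.79991667e+02  7.85819231e-03  3.31444219e+00] [-2.06290929e-01  8.15833358e-02  1.65467674e+00  1.06024278e-04
  1.40550294e+00  1.30664002e+00] 40.47316789627075
[296.43366286 226.43898016]
```

View pics/c5.png

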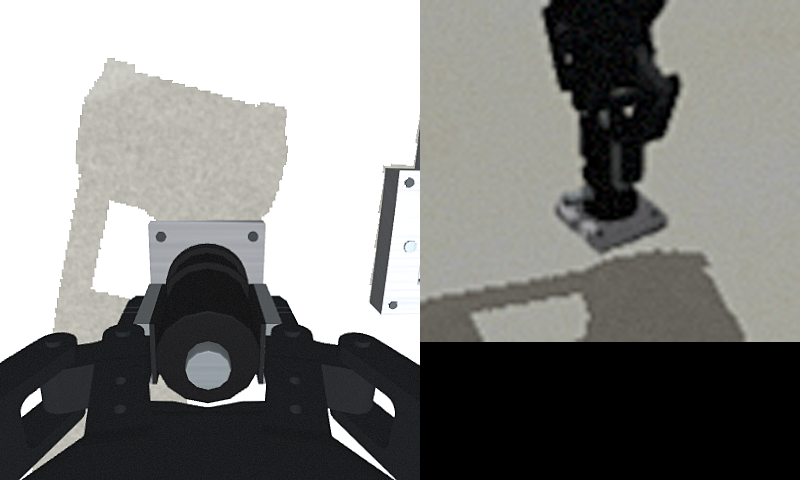

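The head hangs level in the fingers. The front foot edge is nearly straight, at panel y≈221 with screws at (160,237) and (253,237), and the port is hidden behind on the -x side. The dock is on the right with its pin at (410,246). I'll measure the in-hand offset from the two screws.

```bash
python3 - <<'E'
from h import *
w=load('whold'); g=cv2.cvtColor(w['image'],7); s=arm.read_state()
def blob(x,y,r=8):
    q=g[y-r:y+r+1,x-r:x+r+1]; m=(q<(q.max()*.55)).astype(np.uint8); v,u=np.nonzero(m); return (x-r+u.mean(),y-r+v.mean())
pts=[blob(270,237),blob(363,237)]; print(pts)
P=onz(w,pts,.1318)*1000; v=P[0]-P[1]; print(P,np.degrees(np.arctan2(v[1],v[0])),np.linalg.norm(v))
a=np.arctan2(v[1],v[0])-np.pi/2; m=P.mean(0)-21.95*np.array([np.cos(a),np.sin(a),0])
print('yaw',np.degrees(a),'centre',m,'minus tcp',m-s['ee_pos']*1000)
cap=onz(w,[(110+208,365)],.089+.1188)[0]*1000; print('cap',cap)
E
```

```text
[(np.float64(270.5189873417722), np.float64(236.2405063291139)), (np.float64(362.44), np.float64(236.02666666666667))]
[[543.54018481  -7.42476251 131.8       ]
 [546.21788051 -51.43726156 131.8       ]] 93.48155165961256 44.09387857321058
yaw 3.481551659612564 centre [522.96954351 -30.76397304 131.8       ] minus tcp [ -1.72023056   0.54624276 -30.50966462]
cap [524.87543641 -31.18056934 207.8       ]
```

>>> servo_tool(
  series=[
    {"jaw": 0.6, "translation": [-0.01, -0.2, 0], "roll": 0},
    {"jaw": 0.6, "translation": [-0.01, -0.4, 0], "roll": 0},
    {"jaw": 0.6, "translation": [-0.01, -0.6, 0], "roll": 0},
    {"jaw": 0.6, "translation": [-0.01, -0.75, 0], "roll": 0},
    {"jaw": 0.6, "translation": [-0.01, -0.825, 0], "roll": 0},
  ],
)

```text
time: 7.4
ee_pos: [0.5218, -0.2405, 0.1621]
ee_rot: [3.141, 0.0, 0.054]
wrist_force: [-1.3, 1.0, -1.4]
opening: 0.0331
grip_force: 40.9
```

>>> servo_tool(
  series=[
    {"jaw": 0.6, "translation": [0, 0, -0.1], "roll": 0},
    {"jaw": 0.6, "translation": [0, 0, -0.2], "roll": 0},
    {"jaw": 0.6, "translation": [0, 0, -0.26], "roll": 0},
    {"jaw": 0.6, "translation": [0, 0, -0.26], "roll": 0},
  ],
)

```text
time: 7.8
ee_pos: [0.5215, -0.2367, 0.0954]
ee_rot: [-3.139, 0.003, 0.056]
wrist_force: [0.7, 0.5, -1.7]
opening: 0.0331
grip_force: 41.0
```

```bash
python3 - <<'E'
from h import *
s=arm.read_state(); print(s['ee_pos'],np.degrees(s['ee_rot']))
w=grab('wrist','wover'); i=grab('side','sover'); c=grab('scene','cover')
o=np.zeros((600,800,3),np.uint8); o[:440,:400]=cv2.convertScaleAbs(w['image'][:440,110:510,::-1],alpha=1.4)
def cr(d):
    x,y=(int(v) for v in proj(d,np.array([.52,-.237,.04]))[0]); print(x-50,y-37)
    return cv2.resize(cv2.convertScaleAbs(d['image'][y-37:y+38,x-50:x+50,::-1],alpha=1.5),(400,300),interpolation=cv2.INTER_CUBIC)
o[:300,400:]=cr(i); o[300:,400:]=cr(c)
cv2.imwrite('pics/c6.png',o)
E
```

```text
[ 0.52147806 -0.23671013  0.09538786] [-1.79879258e+02  1.54338200e-01  3.19990371e+00]
286 266
259 158
```

View pics/c6.png

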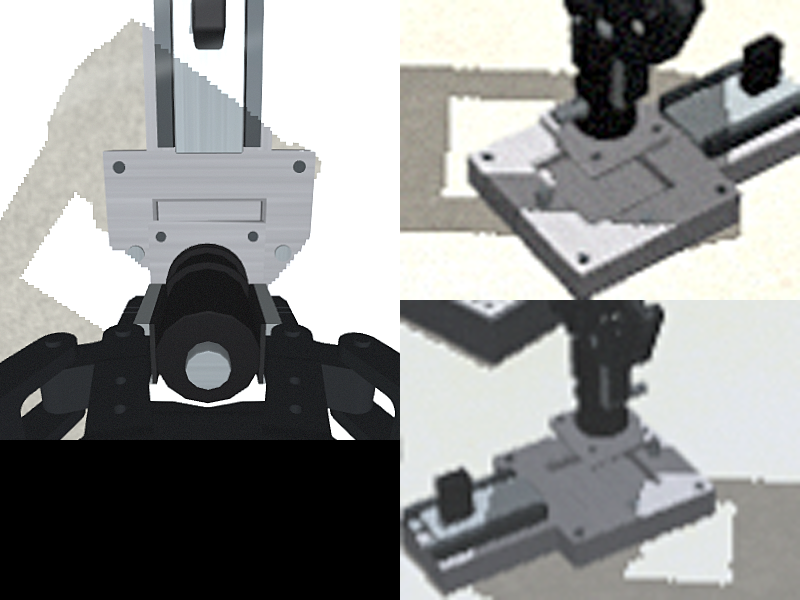

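The wrist view shows the foot over the pocket. Dock holes are at (119,167) and (300,167), the foot screws at (160,237) and (252,237), and the port in the side crop points over the pin. Next is a relative alignment check in this one view.

```bash
python3 - <<'E'
from h import *
w=load('wover'); g=cv2.cvtColor(w['image'],7)
def blob(x,y,r=8):
    q=g[y-r:y+r+1,x-r:x+r+1]; v,u=np.nonzero(q<(np.median(q)*.7)); return (x-r+u.mean(),y-r+v.mean())
def frame(a,b,z,k):
    P=onz(w,[a,b],z)*1000; v=P[0]-P[1]; t=np.arctan2(v[1],v[0])-np.pi/2
    print(P.round(1).tolist(),'len',np.linalg.norm(v)); return P.mean(0)-k*np.array([np.cos(t),np.sin(t),0]),np.degrees(t)
D=frame(blob(229,167),blob(410,167),.024,51); H=frame(blob(270,237),blob(362,237),.0649,21.95)
rim=onz(w,[(110+154,199),(110+266,199)],.024)*1000; print('dock',D,'head',H,'rim',rim, 'dock-head',D[0]-H[0])
E
```

```text
[[568.8, -183.2, 24.0], [574.8, -285.3, 24.0]] len 102.26565202246387
[[540.4, -212.9, 64.9], [543.0, -256.9, 64.9]] len 44.12696608117774
dock (array([ 520.89265185, -237.3239564 ,   24.        ]), np.float64(3.408792167767223)) head (array([ 519.75730446, -236.18567752,   64.9       ]), np.float64(3.4244998366064183)) rim [[ 551.40826721 -203.76290536   24.        ]
 [ 555.0872386  -268.39556886   24.        ]] dock-head [  1.1353474   -1.13827888 -40.9       ]
```

>>> servo_tool(
  series=[
    {"jaw": 0.6, "translation": [0.004, -0.0045, 0], "roll": 0},
    {"jaw": 0.6, "translation": [0.004, -0.0045, -0.04], "roll": 0},
    {"jaw": 0.6, "translation": [0.004, -0.0045, -0.08], "roll": 0},
    {"jaw": 0.6, "translation": [0.004, -0.0045, -0.11], "roll": 0},
    {"jaw": 0.6, "translation": [0.004, -0.0045, -0.11], "roll": 0},
  ],
)

```text
time: 8.45
ee_pos: [0.5226, -0.2383, 0.0681]
ee_rot: [-3.14, 0.002, 0.055]
wrist_force: [0.5, -1.0, -1.8]
opening: 0.0333
grip_force: 41.0
```

>>> servo_tool(
  series=[
    {"jaw": 0.6, "translation": [0, 0, -0.006], "roll": 0},
    {"jaw": 0.6, "translation": [0, 0, -0.012], "roll": 0},
    {"jaw": 0.6, "translation": [0, 0, -0.018], "roll": 0},
    {"jaw": 0.6, "translation": [0, 0, -0.02], "roll": 0},
    {"jaw": 0.6, "translation": [0, 0, -0.02], "roll": 0},
  ],
)

```text
time: 8.95
ee_pos: [0.5232, -0.2387, 0.0648]
ee_rot: [-3.142, -0.0, 0.055]
wrist_force: [-0.5, -0.3, -3.1]
opening: 0.0331
grip_force: 41.0
```

>>> servo_tool(
  series=[
    {"jaw": 0.6, "translation": [-0.002, 0.003, -0.004], "roll": 0},
    {"jaw": 0.6, "translation": [-0.002, 0.003, -0.008], "roll": 0},
    {"jaw": 0.6, "translation": [-0.002, 0.003, -0.012], "roll": 0},
    {"jaw": 0.6, "translation": [-0.002, 0.003, -0.016], "roll": 0},
    {"jaw": 0.6, "translation": [-0.002, 0.003, -0.016], "roll": 0},
  ],
)

```text
time: 9.45
ee_pos: [0.5227, -0.2379, 0.0606]
ee_rot: [-3.141, 0.0, 0.055]
wrist_force: [0.0, 0.4, -1.5]
opening: 0.0329
grip_force: 41.0
```

>>> servo_tool(
  series=[
    {"jaw": 0.6, "translation": [0, 0, -0.002], "roll": 0},
    {"jaw": 0.6, "translation": [0, 0, -0.004], "roll": 0},
    {"jaw": 0.6, "translation": [0, 0, -0.006], "roll": 0},
    {"jaw": 0.6, "translation": [0, 0, -0.008], "roll": 0},
    {"jaw": 0.6, "translation": [0, 0, -0.008], "roll": 0},
  ],
)

```text
time: 9.95
ee_pos: [0.5227, -0.2379, 0.0587]
ee_rot: [-3.141, 0.0, 0.055]
wrist_force: [-0.4, -0.2, -2.0]
opening: 0.0332
grip_force: 41.0
```

>>> servo_tool(
  series=[
    {"jaw": 0.6, "translation": [0, 0, -0.002], "roll": 0},
    {"jaw": 0.6, "translation": [0, 0, -0.004], "roll": 0},
    {"jaw": 0.6, "translation": [0, 0, -0.004], "roll": 0},
  ],
)

```text
time: 10.25
ee_pos: [0.5229, -0.2379, 0.0585]
ee_rot: [3.141, -0.001, 0.055]
wrist_force: [-2.2, 3.0, 9.2]
opening: 0.0333
grip_force: 42.0
```

>>> servo_tool(
  series=[
    {"jaw": 0.6, "translation": [0, 0, -0.002], "roll": 0},
    {"jaw": 0.6, "translation": [0, 0, -0.003], "roll": 0},
    {"jaw": 0.6, "translation": [0, 0, -0.003], "roll": 0},
  ],
)

```text
time: 10.55
ee_pos: [0.523, -0.2379, 0.0585]
ee_rot: [3.141, -0.001, 0.055]
wrist_force: [-6.7, 5.7, 20.0]
opening: 0.0331
grip_force: 42.8
```

Contact came at the expected height. I'll relax the push, then open gently.

>>> servo_tool(
  series=[
    {"jaw": 0.6, "translation": [0, 0, 0.004], "roll": 0},
    {"jaw": 0.6, "translation": [0, 0, 0.005], "roll": 0},
    {"jaw": 0.2, "translation": [0, 0, 0.005], "roll": 0},
    {"jaw": 0, "translation": [0, 0, 0.005], "roll": 0},
    {"jaw": -0.5, "translation": [0, 0, 0.005], "roll": 0},
  ],
)

```text
time: 11.05
ee_pos: [0.5227, -0.238, 0.0581]
ee_rot: [-3.141, 0.0, 0.055]
wrist_force: [-0.3, -0.4, 0.3]
opening: 0.0559
grip_force: 0.0
```

>>> servo_tool(
  series=[
    {"jaw": -1, "translation": [0, 0, 0], "roll": 0},
    {"jaw": -1, "translation": [0, 0, 0], "roll": 0},
    {"jaw": -1, "translation": [0, 0, 0], "roll": 0},
    {"jaw": -1, "translation": [0, 0, 0.05], "roll": 0},
    {"jaw": -1, "translation": [0, 0, 0.1], "roll": 0},
  ],
)

```text
time: 11.55
ee_pos: [0.5227, -0.2379, 0.0843]
ee_rot: [-3.141, 0.0, 0.055]
wrist_force: [0.2, -0.3, 0.2]
opening: 0.0853
grip_force: 0.0
```

>>> servo_tool(
  series=[
    {"jaw": -1, "translation": [0, 0, 0.15], "roll": 0},
    {"jaw": -1, "translation": [0, 0, 0.3], "roll": 0},
    {"jaw": -1, "translation": [0, 0, 0.4], "roll": 0},
    {"jaw": -1, "translation": [0, 0, 0.4], "roll": 0},
  ],
)

```text
time: 11.95
ee_pos: [0.524, -0.2387, 0.1886]
ee_rot: [3.138, -0.006, 0.055]
wrist_force: [0.7, 0.1, 0.8]
opening: 0.0856
grip_force: 0.0
```

```bash
python3 - <<'E'
from h import *
s=arm.read_state(); print(s['ee_pos'],s['ee_rot'],s['wrist_force'])
w=grab('wrist','wset'); i=grab('side','sset'); c=grab('scene','cset')
o=np.zeros((600,800,3),np.uint8); o[:480,:400]=cv2.convertScaleAbs(w['image'][:,110:510,::-1],alpha=1.4)
def cr(d):
    x,y=(int(v) for v in proj(d,np.array([.52,-.237,.04]))[0])
    return cv2.resize(cv2.convertScaleAbs(d['image'][y-37:y+38,x-50:x+50,::-1],alpha=1.5),(400,300),interpolation=cv2.INTER_CUBIC)
o[:300,400:]=cr(i); o[300:,400:]=cr(c)
cv2.imwrite('pics/c7.png',o)
E
```

```text
[ 0.52396017 -0.23869181  0.18857999] [ 3.13756498 -0.00578158  0.05507553] [0.73208166 0.07177001 0.77435612]
```

View pics/c7.png

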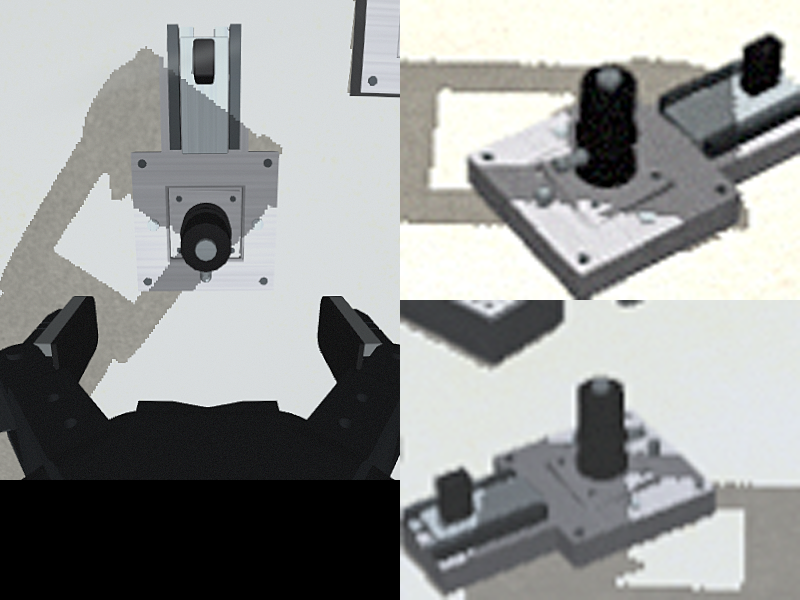

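The foot sits flat and square in the pocket, with the port at (205,275) pointing straight over the pin. Now the clamp: shut the fingers, go beyond the grip's outer face, descend and push.

>>> servo_tool(
  series=[
    {"jaw": 1, "translation": [0.2, 0.013, 0], "roll": 0},
    {"jaw": 1, "translation": [0.4, 0.026, 0], "roll": 0},
    {"jaw": 1, "translation": [0.55, 0.035, 0], "roll": 0},
    {"jaw": 1, "translation": [0.625, 0.04, 0], "roll": 0},
    {"jaw": 1, "translation": [0.625, 0.04, 0], "roll": 0},
  ],
)

```text
time: 12.6
ee_pos: [0.6803, -0.2272, 0.1807]
ee_rot: [-3.14, 0.003, 0.056]
wrist_force: [-0.6, -0.3, -0.3]
opening: 0.0122
grip_force: 0.0
```

>>> servo_tool(
  series=[
    {"jaw": 1, "translation": [0, 0, 0], "roll": 0},
    {"jaw": 1, "translation": [0, 0, -0.1], "roll": 0},
    {"jaw": 1, "translation": [0, 0, -0.2], "roll": 0},
    {"jaw": 1, "translation": [0, 0, -0.25], "roll": 0},
    {"jaw": 1, "translation": [0, 0, -0.25], "roll": 0},
  ],
)

```text
time: 13.1
ee_pos: [0.6776, -0.2279, 0.1192]
ee_rot: [-3.14, 0.003, 0.054]
wrist_force: [-0.1, 0.1, -0.4]
opening: -0.0003
grip_force: 0.0
```

```bash
python3 - <<'E'
from h import *
s=arm.read_state(); c=np.array([521.1,-237.3]); u=np.array([np.cos(.0602),np.sin(.0602)])
p=s['ee_pos'][:2]*1000-c; print(s['ee_pos'],s['opening'],'along',p@u,'across',p@[-u[1],u[0]],s['ee_rot'])
E
```

```text
[ 0.67763457 -0.22787657  0.1191807 ] -0.00026676639982441087 along 156.81795486538968 across -0.011334997960792847 [-3.14015571e+00  2.62186588e-03  5.44350000e-02]
```

>>> servo_tool(
  series=[
    {"jaw": 1, "translation": [0, 0, -0.1], "roll": 0},
    {"jaw": 1, "translation": [0, 0, -0.18], "roll": 0},
    {"jaw": 1, "translation": [0, 0, -0.24], "roll": 0},
    {"jaw": 1, "translation": [0, 0, -0.276], "roll": 0},
    {"jaw": 1, "translation": [0, 0, -0.276], "roll": 0},
  ],
)

```text
time: 13.6
ee_pos: [0.6787, -0.2279, 0.0512]
ee_rot: [-3.141, 0.001, 0.055]
wrist_force: [0.5, 0.1, 0.1]
opening: 0.0001
grip_force: 0.0
```

>>> servo_tool(
  series=[
    {"jaw": 1, "translation": [-0.02, -0.001, 0], "roll": 0},
    {"jaw": 1, "translation": [-0.04, -0.0024, 0], "roll": 0},
    {"jaw": 1, "translation": [-0.06, -0.0036, 0], "roll": 0},
    {"jaw": 1, "translation": [-0.08, -0.0048, 0], "roll": 0},
    {"jaw": 1, "translation": [-0.1, -0.006, 0], "roll": 0},
  ],
)

```text
time: 14.1
ee_pos: [0.6537, -0.2296, 0.0523]
ee_rot: [3.141, -0.001, 0.055]
wrist_force: [0.6, -0.6, 1.1]
opening: -0.0001
grip_force: 0.8
```

>>> servo_tool(
  series=[
    {"jaw": 1, "translation": [-0.02, -0.001, 0], "roll": 0},
    {"jaw": 1, "translation": [-0.04, -0.0024, 0], "roll": 0},
    {"jaw": 1, "translation": [-0.06, -0.0036, 0], "roll": 0},
    {"jaw": 1, "translation": [-0.075, -0.0045, 0], "roll": 0},
    {"jaw": 1, "translation": [-0.075, -0.0045, 0], "roll": 0},
  ],
)

```text
time: 14.6
ee_pos: [0.6346, -0.2306, 0.0517]
ee_rot: [-3.141, 0.0, 0.055]
wrist_force: [0.5, -0.0, 0.3]
opening: 0.0001
grip_force: 0.0
```

>>> servo_tool(
  series=[
    {"jaw": 1, "translation": [-0.004, 0, 0], "roll": 0},
    {"jaw": 1, "translation": [-0.008, 0, 0], "roll": 0},
    {"jaw": 1, "translation": [-0.012, 0, 0], "roll": 0},
    {"jaw": 1, "translation": [-0.012, 0, 0], "roll": 0},
  ],
)

```text
time: 15.0
ee_pos: [0.6322, -0.2306, 0.0517]
ee_rot: [-3.141, 0.0, 0.055]
wrist_force: [0.4, -0.5, 0.2]
opening: 0.0001
grip_force: 0.2
```

```bash
python3 - <<'E'
from h import *
s=arm.read_state(); c=np.array([521.1,-237.3]); u=np.array([np.cos(.0602),np.sin(.0602)])
p=s['ee_pos'][:2]*1000-c; print(s['ee_pos'],'along',p@u,'across',p@[-u[1],u[0]],s['wrist_force'])
i=grab('side','spush')
for n in('sset','spush'):
    d=load(n); g=cv2.cvtColor(d['image'],7)
    for a in(125,85):
        q=proj(d,np.array([*(c+a*u)/1000,.06]))[0]; x,y=q.round().astype(int); print(n,a,q,np.median(g[y-3:y+4,x-2:x+3]))
E
```

```text
[ 0.63215794 -0.23059999  0.0516916 ] along 111.25986245968433 across 0.006224368299985628 [ 0.42899104 -0.48950934  0.24423019]
sset 125 [377.36313512 278.60899625] 9.0
sset 85 [364.92639621 284.42144408] 65.0
spush 125 [377.36313512 278.60899625] 12.0
spush 85 [364.92639621 284.42144408] 7.0
```

>>> servo_tool(
  series=[
    {"jaw": 1, "translation": [-0.004, 0, 0], "roll": 0},
    {"jaw": 1, "translation": [-0.008, 0, 0], "roll": 0},
    {"jaw": 1, "translation": [-0.012, 0, 0], "roll": 0},
    {"jaw": 1, "translation": [-0.012, 0, 0], "roll": 0},
  ],
)

```text
time: 15.45
ee_pos: [0.6294, -0.2306, 0.0518]
ee_rot: [-3.142, -0.001, 0.055]
wrist_force: [3.7, -1.2, -0.8]
opening: -0.0004
grip_force: 1.8
```

>>> servo_tool(
  series=[
    {"jaw": 1, "translation": [-0.002, 0, 0], "roll": 0},
    {"jaw": 1, "translation": [-0.004, 0, 0], "roll": 0},
    {"jaw": 1, "translation": [-0.006, 0, 0], "roll": 0},
    {"jaw": 1, "translation": [-0.006, 0, 0], "roll": 0},
  ],
)

```text
time: 15.85
ee_pos: [0.6292, -0.2306, 0.052]
ee_rot: [3.141, -0.004, 0.055]
wrist_force: [16.2, -1.0, -7.0]
opening: -0.0001
grip_force: 8.2
```

The stop is reached: 108 mm along matches home, and the force rose to 16 N. I'll back off, rise and check.

>>> servo_tool(
  series=[
    {"jaw": 1, "translation": [0.02, 0.001, 0], "roll": 0},
    {"jaw": 1, "translation": [0.06, 0.003, 0], "roll": 0},
    {"jaw": 1, "translation": [0.1, 0.006, 0.02], "roll": 0},
    {"jaw": 1, "translation": [0.14, 0.008, 0.15], "roll": 0},
    {"jaw": 1, "translation": [0.14, 0.008, 0.35], "roll": 0},
  ],
)

```text
time: 16.35
ee_pos: [0.6625, -0.2278, 0.1369]
ee_rot: [-3.139, 0.005, 0.055]
wrist_force: [0.9, -0.6, 0.2]
opening: 0.0001
grip_force: 0.0
```

>>> servo_tool(
  series=[
    {"jaw": 1, "translation": [-0.1, 0, 0.2], "roll": 0},
    {"jaw": 1, "translation": [-0.25, 0, 0.4], "roll": 0},
    {"jaw": 1, "translation": [-0.4, 0, 0.4], "roll": 0},
    {"jaw": 1, "translation": [-0.5, 0, 0.4], "roll": 0},
    {"jaw": 1, "translation": [-0.5, 0, 0.4], "roll": 0},
  ],
)

```text
time: 16.85
ee_pos: [0.5358, -0.2287, 0.2409]
ee_rot: [3.14, -0.001, 0.054]
wrist_force: [0.0, 0.2, 0.7]
opening: 0.0003
grip_force: 0.0
```

```bash
python3 - <<'E'
from h import *
s=arm.read_state(); print(s['ee_pos'],s['wrist_force'])
w=grab('wrist','wend'); i=grab('side','send'); c=grab('scene','cend')
o=np.zeros((600,800,3),np.uint8); o[:480,:400]=cv2.convertScaleAbs(w['image'][:,110:510,::-1],alpha=1.4)
def cr(d):
    x,y=(int(v) for v in proj(d,np.array([.54,-.237,.04]))[0])
    return cv2.resize(cv2.convertScaleAbs(d['image'][y-37:y+38,x-50:x+50,::-1],alpha=1.5),(400,300),interpolation=cv2.INTER_CUBIC)
o[:300,400:]=cr(i); o[300:,400:]=cr(c)
cv2.imwrite('pics/c8.png',o)
E
```

```text
[ 0.53583685 -0.2286914   0.24091961] [0.0365992  0.23357508 0.72351825]
```

View pics/c8.png

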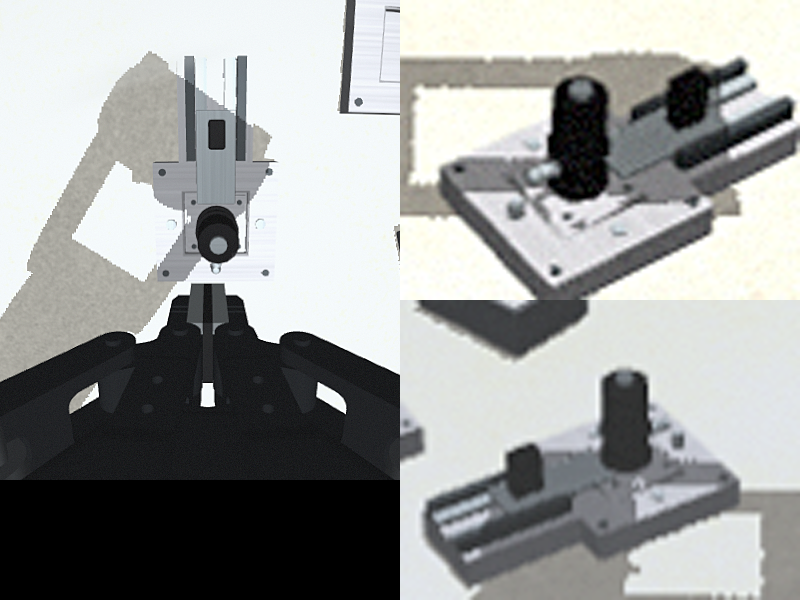

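The clamp plate now covers the foot's edge, with its front at (217,205) and its grip at (216,134). The head is upright and the port at (215,268) points at the pin. The robot is clear, so I'm handing in.

```bash
python3 -c "
from cell import arm; print(arm.finish_job())"
```

```text
the job is handed in; nothing more can be done
None
```

The printhead is seated flat in the nearest dock's pocket with its port pointing at the index pin, the clamp is pushed home against its stop, and the job was handed in at about 17 s with the arm clear (no verdict was returned).

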